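# Snap the bearing cover onto an upturned carving turntable

## Robot

A 6-joint arm with a two-finger parallel gripper is mounted at the origin on the work surface. World frame = base frame: x ahead of the robot, y to its left, z up, the work surface at z = 0. Lengths are in m, angles in rad, forces in N, time in s.
With the tool pointing down it reaches from about 0.35 to 0.85 m from the base axis. Payload 8.1 kg.
Tool frame: the origin (TCP) lies midway between the tips of the shut fingers; the grasp point (between the pads) lies 19 mm behind it (robot.grip_point_offset is the distance from the TCP to the grasp point, in m); z points along the fingers, y is the line along which they close (so a half turn about z gives the same grasp; the last joint's range is limited). The gripper opens to 93 mm and grips with 3 to 60 N. Pads are 15 mm wide; open, the fingers measure 128 mm over their backs; the gripper's body (75 mm by 188 mm) begins 65 mm behind the grasp point.
Start: joints at [-1.293, 0.13, 1.488, -0, 1.523, -0.085], TCP at [0.213, -0.561, 0.219] pointing down, gripper open.
Joint ranges: [-2.96, 2.96], [-0.89, 2.26], [0.02, 2.5], [-1.34, 4.48], [0, 2.73], [-2.66, 2.66]. Speed limits (rad/s): [2.39, 2.39, 2.79, 3.14, 3.14, 3.14].

## Interface

Orientations are given as a rotation vector (axis times angle).
In Python, from plant import robot, read_camera, job gives the robot as it stands.
- The arm moves only by the shell command python3 -m inch 'ROWS' [FORCE]. ROWS is JSON, one flat list of numbers, 5 for each row, row after row: the shift along the world's x, y, z in mm, then the turn about the world's z in degrees, then the opening in per cent of the stroke, from 0 (shut) to 100 (fully open). In form: [dx, dy, dz, yaw, hand, dx, dy, dz, yaw, hand, ...]. A call has 1 to 10 rows; each row is the pose to reach, as a shift and turn from the pose commanded when the call began; what a row does not reach only later rows make up. A row lasts 1/12 s, in which the tool goes at most 41.7 mm and 7.16 degrees, less where a joint would pass 70% of its speed; a pose out of reach is approached as far as the arm can. A call with a gripper value outside its range is refused whole. The fingers move at their own pace and stop on an object; FORCE is the grip in N (left out, the last holds). Time passes only in rows, so rows that repeat a pose let the fingers close. It gives the time, the measured TCP pose, the force, the opening and the grip force at its end, in the units of the state.
- robot.read_state(): the state, without advancing time (a new reading comes with each control period).
- read_camera(name): name is "scene" or "top" or "wrist"; returns a dict with "image" (480x640x3 uint8, blue, green, red), "K" (3x3 intrinsics, pixels), "D" ([k1, k2, p1, p2, k3] as OpenCV has them; the pictures are not rectified), "extrinsics" (4x4, takes a point from world to camera coordinates); the wrist camera has in their place "mount" (4x4, takes a point from camera to tool coordinates, whose origin is the TCP and whose axes are the flange's). Camera axes: x right, y down, z forward; pixel columns grow to the right and rows downward; lengths in m; the calibration is good to about 2 mm. A picture is of the moment at which its call begins: read the wrist's pose just before it. There is no depth.
- job.close_job(): hands the job in; it is judged then, once.
The state is a dict: "t": time; "q": joint angles; "dq": joint speeds; "joint_torque": joint torques, N m; "tool_pos": TCP position; "orientation": TCP orientation; "force": force on the tool from outside, world axes, zero at the start; "wrist_torque": the same for the moment, N m; "opening": finger opening in m; "gripper_force": force on a finger pad.
Only numpy, scipy, OpenCV 4.12 (cv2) and the standard library are available. Lean on these libraries where they do the work, as an engineer would, in place of code of your own. Each camera call takes 0.05 s, during which the arm holds its last target. There are 200 camera calls.

## Task

The bearing of the upturned carving turntable has been greased: turn its orange cover over (it lies open end up on the wooden offcut), set it open end down over the bearing's collar and let go of it. Then take the standing seating driver and press the cover squarely down with it until it clicks fully home, keeping the same firm push on for a moment once it has bottomed out; never hit or force it, and never push the cover home with the fingers themselves. Finally stand the driver upright on the bench, clear of the turntable, let go, and leave the gouge, the mallet and the grease jar where they are.

Things in the scene. Friction and masses are not known exactly. Their poses are not given: they have to be found in the camera images.
- cover_mid (a point): Centre of the loose orange bearing cover (60 g), an octagonal cup 64 mm across flats, 30 mm deep. On its axis, 15 mm from either end. z points from the closed plate (4 mm) to the open end: up at the start, down when fitted. x is normal to one of the 8 flats, each 26 mm wide; it can stand on any of them. A lip 4 mm high narrows the mouth to 52 mm.
- offcut: Fixed wooden offcut, 180 (x) by 150 (y) by 30 mm high; the cover lies near its middle at the start. Origin at the centre of its underside, on the bench; its top is 30 mm above.
- turntable: The upturned carving turntable, fixed. Origin on the bench under the bearing's axis, z up. A wooden disc 270 mm across lies on the bench; on it a board 230 mm square, top 56 mm up, with four rubber feet 40 mm across at x, y = plus and minus 92 mm, tops 108 mm up. A green bearing flange, 98 mm square, lies in the board's middle, its face 69 mm up.
- collar_top (a point): Centre of the top of the steel bearing collar, 99 mm above the bench, z up along its axis. Round, 48 mm across, standing 30 mm out of the flange; the top 5 mm taper to 40 mm. The cover goes over it with 2 mm play all round, at any turn. Set on loosely, the cover rests on four sprung catches with its centre level with this point (plate's outer face 15 mm above).
- flange_face (a point): Foot of the collar, 30 mm below collar_top. Four sprung brass catches stand 4.8 mm out of the collar, tips 10 mm above here, at 45 degrees to the turntable's x and y. Some 12 to 20 N straight down drives the cover 11 mm over them; it then snaps down and the plate lies on the collar's top: cover centre 11 mm below collar_top, plate's outer face 4 mm above it.
- driver_grip (a point): On the axis of the loose seating driver (350 g), at its grip, 108 mm above the underside of its foot. A wooden grip 34 mm across, 62 to 138 mm above the underside, on an aluminium shank, on a flat round black foot 58 mm across that presses on the cover. It starts standing upright on the bench; z points up along it.
- gouge_mid (a point): Carving gouge lying on the bench, a bystander: handle 115 mm long towards its -x, blade 110 mm towards +x. The point is the joint of handle and blade, 13 mm up.
- mallet_mid (a point): Wooden mallet lying on its side, a bystander: head 125 (x) by 85 (y) by 65 mm high, a round handle 160 mm long out of its +x end. The point is the centre of the head.
- jar_mid (a point): White grease jar with red lid, a bystander, 68 mm in diameter, 75 mm high. The point is at half height.

How it is judged:
By the outcome, as a careful person would: the job done as asked, in the order asked, and still so for the second after the job is handed in, with the robot touching nothing.
It also fails if it takes over 72 s, if anything falls off the work surface, if the arm or the gripper's body presses on something with over 40 N, if the wrist force passes 120 N, or if a joint passes its speed limit or range.

## Working session

There is one attempt and no reset: what is moved stays moved. The work goes in short steps, Python scripts to look and compute and a shell command to move; the robot and the scene stay as the last step left them, time stands still between calls to the robot, and variables do not carry over. Pictures are saved under pics/ and viewed, at most 10 in all, crops included, and the job is handed in when it is done.

```bash
ls; mkdir -p pics; cat > h.py <<'E'
import numpy as np, cv2
from plant import robot, read_camera, job
from scipy.spatial.transform import Rotation as R
def snap(name):
    s=robot.read_state(); c=read_camera(name)
    if 'extrinsics' in c: E=np.array(c['extrinsics'])
    else:
        T=np.eye(4); T[:3,:3]=R.from_rotvec(s['orientation']).as_matrix(); T[:3,3]=s['tool_pos']
        E=np.linalg.inv(T@np.array(c['mount']))
    c['E']=E; return c
def ray(c,uv):
    p=cv2.undistortPoints(np.array(uv,float).reshape(-1,1,2),np.array(c['K']),np.array(c['D'])).reshape(-1,2)
    d=np.c_[p,np.ones(len(p))]@c['E'][:3,:3]
    o=-c['E'][:3,:3].T@c['E'][:3,3]; return o,d
def onz(c,uv,z):
    o,d=ray(c,uv); return o+d*((z-o[2])/d[:,2])[:,None]
def proj(c,P):
    rv=cv2.Rodrigues(c['E'][:3,:3])[0]
    return cv2.projectPoints(np.array(P,float).reshape(-1,3),rv,c['E'][:3,3],np.array(c['K']),np.array(c['D']))[0].reshape(-1,2)
E
python3 - <<'E'
from h import *
for n in ['scene','top']:
    c=snap(n); cv2.imwrite(f'pics/{n}0.png',c['image']); print(n, (-c['E'][:3,:3].T@c['E'][:3,3]).round(3))
s=robot.read_state();print(s['t'],s['tool_pos'],s['orientation'],s['opening'],robot.grip_point_offset)
E
```

```text
pics
scene [1.155 0.009 1.051]
top [0.395 0.009 1.165]
0.1 [ 0.21282245 -0.56042062  0.21766744] [-3.08835242e+00 -5.66524494e-01  2.75645485e-04] 0.09337601229095192 0.0188
```

View pics/scene0.png

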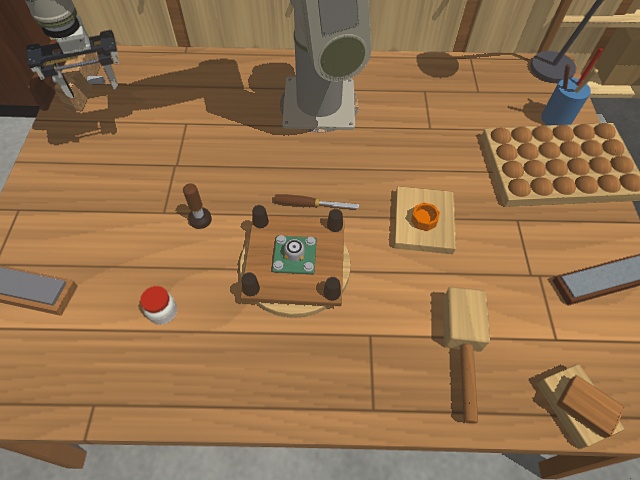

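View pics/top0.png

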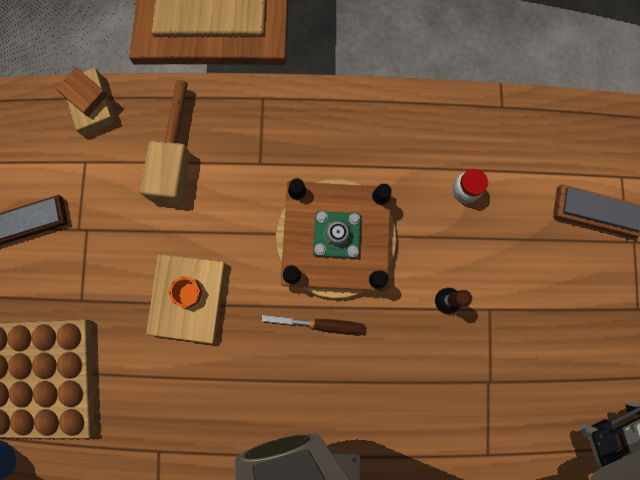

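The views show the cover on the offcut (top 186,292; scene 425,215), the turntable collar at top (338,232) and the driver at top (447,300) leaning outward only by perspective. The gouge, mallet and jar are all clear of these. I'll measure next.

```bash
cat > m1.py <<'E'
from h import *
def blob(im,lo,hi,roi):
    x0,y0,x1,y1=roi; h=cv2.cvtColor(im,cv2.COLOR_BGR2HSV); m=cv2.inRange(h,lo,hi); z=np.zeros_like(m); z[y0:y1,x0:x1]=m[y0:y1,x0:x1]
    cs=cv2.findContours(z,cv2.RETR_EXTERNAL,cv2.CHAIN_APPROX_NONE)[0]; return max(cs,key=cv2.contourArea).reshape(-1,2)
c=snap('top'); im=c['image']
cov=blob(im,(3,180,120),(14,255,255),(150,250,230,345))
P=onz(c,cov,.060)[:,:2]; (cx,cy),r=cv2.minEnclosingCircle(P.astype(np.float32)); print('cover',cx,cy,r, len(cov))
off=blob(im,(10,40,150),(30,150,255),(140,245,235,350))
rect=cv2.minAreaRect((onz(c,off,.03)[:,:2]*1000).astype(np.float32)); print('offcut',rect)
fl=blob(im,(50,80,40),(90,255,255),(300,195,375,275))
print('flange',cv2.minAreaRect((onz(c,fl,.069)[:,:2]*1000).astype(np.float32)))
ft=np.array([[297,188],[382,192],[378,279],[291,274]]); F=onz(c,ft,.108); print('feet',F.round(3).tolist(),F.mean(0))
print('drv foot',onz(c,[[447,301]],.01),'jar',onz(c,[[474,182]],.075),'gouge',onz(c,[[262,319],[365,328]],.013).tolist())
E
python3 m1.py; python3 - <<'E'
from h import *
c=snap('top'); i=c['image']; a=cv2.resize(i[225:365,130:260],None,fx=3,fy=3,interpolation=2); b=cv2.resize(i[225:365,380:510],None,fx=3,fy=3,interpolation=2)
cv2.imwrite('pics/crop1.png',np.hstack([a,b]))
E
```

```text
cover 0.4515024423599243 0.27460038661956787 0.03408798575401306 89
offcut ((440.0833435058594, 280.3168640136719), (148.74356079101562, 178.4470977783203), 84.64372253417969)
flange ((580.1860961914062, -49.11703109741211), (96.57574462890625, 96.41423797607422), 88.04267120361328)
feet [[0.67, 0.038, 0.108], [0.666, -0.141, 0.108], [0.483, -0.133, 0.108], [0.49, 0.045, 0.108]] [ 0.57702163 -0.04764617  0.108     ]
drv foot [[ 0.44425498 -0.30212564  0.01      ]] jar [[ 0.70330189 -0.35050001  0.075     ]] gouge [[0.39750491882455097, 0.10949220409809522, 0.0129999999999999], [0.3821755324709789, -0.11718492048066771, 0.0129999999999999]]
```

View pics/crop1.png

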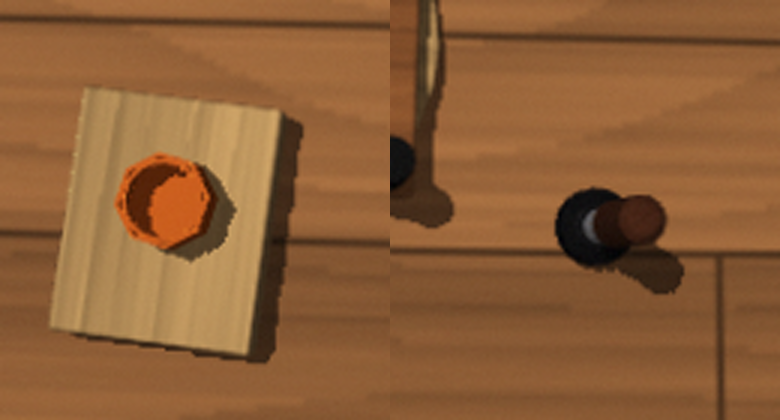

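The crop shows the cover's octagon and the offcut edges turned by about -5°; the driver stands at about (0.444, -0.302). Next I'll fly above the cover with the closing line along the offcut's x.

```bash
python3 -m inch '[20,37,0,7,100, 40,74,0,14,100, 60,111,0,21,100, 80,148,0,28,100, 100,185,0,35,100, 120,222,0,42,100, 140,259,0,49,100, 160,296,0,56,100, 180,333,0,60,100, 200,370,0,64,100]' 
python3 -m inch '[4,41,0,0,100, 8,82,0,0,100, 12,123,0,0,100, 16,164,0,0,100, 19,205,0,0,100, 22,246,0,0,100, 25,287,0,0,100, 28,328,0,0,100, 31,369,0,0,100, 34,410,0,0,100]'
python3 -m inch '[0,40,0,0,100, 0,50,0,0,100, 0,55,0,0,100]'
python3 - <<'E'
from h import *
c=snap('wrist'); cv2.imwrite('pics/w1.png',c['image']); s=robot.read_state()
M=R.from_rotvec(s['orientation']).as_matrix();print(s['t'],s['tool_pos'],np.degrees(np.arctan2(M[1,1],M[0,1])),np.array(c['mount']).round(3).tolist())
h=cv2.cvtColor(c['image'],cv2.COLOR_BGR2HSV); m=cv2.inRange(h,(3,180,100),(14,255,255))
ct=max(cv2.findContours(m,0,1)[0],key=cv2.contourArea).reshape(-1,2)
P=(onz(c,ct,.06)[:,:2]*1000).astype(np.float32); print(cv2.minEnclosingCircle(P),cv2.minAreaRect(P))
E
```

```text
t: 1.03
tool_pos: [0.4115, -0.1925, 0.2187]
orientation: [2.316, 2.122, 0.0]
force: [0.7, -0.7, -0.7]
opening: 0.093
gripper_force: 0.0
t: 1.87
tool_pos: [0.4447, 0.2178, 0.2187]
orientation: [2.32, 2.118, 0.001]
force: [0.4, 0.1, -0.2]
opening: 0.0931
gripper_force: 0.0
t: 2.12
tool_pos: [0.4443, 0.2728, 0.2182]
orientation: [-2.316, -2.122, 0.001]
force: [-0.3, -0.3, 0.2]
opening: 0.0933
gripper_force: 0.0
2.1667 [0.44454325 0.27200944 0.21818697] -5.073428564338531 [[-0.0, -0.968, -0.252, 0.07], [1.0, 0.0, -0.001, -0.001], [0.001, -0.252, 0.968, -0.166], [0.0, 0.0, 0.0, 1.0]]
((450.2192077636719, 277.85028076171875), 35.1540641784668) ((449.8121643066406, 277.60107421875), (64.2191162109375, 65.58515167236328), 28.792800903320312)
```

View pics/w1.png

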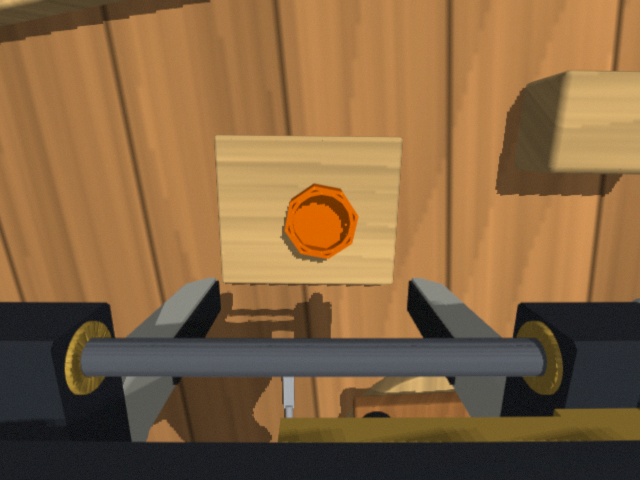

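The wrist view shows the cover at (321,222), with its flats turned relative to the tool, and the offcut's turntable-side edge from (224,283) to (393,284). I'll get the octagon phase and the edge line.

```bash
python3 - <<'E'
from h import *
c=snap('wrist'); s=robot.read_state(); tp=np.array(s['tool_pos'])*1000; print(tp)
h=cv2.cvtColor(c['image'],cv2.COLOR_BGR2HSV); m=cv2.inRange(h,(3,180,100),(14,255,255))
ct=max(cv2.findContours(m,0,cv2.CHAIN_APPROX_NONE)[0],key=cv2.contourArea)
ct=cv2.convexHull(ct).reshape(-1,2)
pts=[];
for a,b in zip(ct,np.roll(ct,-1,0)):
    n=max(1,int(np.hypot(*(b-a)))); pts+= [a+(b-a)*k/n for k in range(n)]
P=onz(c,pts,.06)[:,:2]*1000
mm=cv2.moments(P.astype(np.float32).reshape(-1,1,2)); C=np.array([mm['m10'],mm['m01']])/mm['m00']
d=P-C; r=np.hypot(*d.T); t=np.arctan2(d[:,1],d[:,0])
v=np.degrees(np.angle((r*np.exp(8j*t)).sum()))/8
print('centre',C,'vertices',v,'normal',v+22.5-45, 'area across', np.sqrt(mm['m00']/0.8284))
print(onz(c,[[224,283],[393,284],[217,137],[401,138]],.03)*1000)
E
```

```text
[444.82632888 270.67409819 218.28422643]
centre [450.23484227 276.9492243 ] vertices 7.684964823029431 normal -14.815035176970568 area across 64.87052325996633
[[344.39787423 215.2638177   30.        ]
 [520.54552441 198.59446729  30.        ]
 [359.86472823 361.2502775   30.        ]
 [532.99276186 344.92935974  30.        ]]
```

```bash
python3 -m inch '[5,6,-35,-5,100, 5,6,-75,-10,100, 5,6,-110,-10,100, 5,6,-145,-10,100, 5,6,-165,-10,100, 5,6,-175,-10,100, 5,6,-180,-10,100, 5,6,-180,-10,100]'
python3 - <<'E'
from h import *
for i in range(3):
    c=snap('wrist'); s=robot.read_state(); print((np.array(s['tool_pos'])*1000).round(1),np.round(s['force'],1))
cv2.imwrite('pics/w2.png',c['image'])
E
```

```text
t: 2.88
tool_pos: [0.4503, 0.2755, 0.0385]
orientation: [2.497, 1.906, -0.001]
force: [-0.0, -0.3, 0.6]
opening: 0.0929
gripper_force: 0.0
[451.  276.2  39.7] [0.1 0.4 0.3]
[451.6 276.7  40.5] [ 0.  -0.5 -0.5]
[451.7 277.   40.8] [ 0.3  1.4 -0.3]
```

```bash
python3 -m inch '[-1,0,-4,0,100, -1,0,-7,0,100, -1,0,-7,0,100, -1,0,-7,0,60, -1,0,-7,0,45, -1,0,-7,0,45, -1,0,-7,0,45, -1,0,-7,0,45, -1,0,-7,0,45]' 10
python3 - <<'E'
from h import *
s=robot.read_state(); print((np.array(s['tool_pos'])*1000).round(1),np.round(s['force'],1),s['opening'],s['gripper_force'])
E
```

```text
t: 3.78
tool_pos: [0.4492, 0.2766, 0.0317]
orientation: [2.496, 1.908, 0.0]
force: [-0.8, -0.3, 0.2]
opening: 0.0641
gripper_force: 10.0
[449.2 276.6  31.7] [-0.8 -0.3  0.2] 0.06405870657506656 9.99051958322525
```

```bash
python3 -m inch '[0,0,15,0,45, 0,0,35,2,45, 0,-30,35,6,45, 0,-60,35,9.6,45, -1,-85,35,9.6,45, -1,-91,35,9.6,45, -1,-91,30,9.6,45, -1,-91,20,9.6,45, -1,-91,14,9.6,45, -1,-91,10,9.6,45]' 10
python3 - <<'E'
from h import *
s=robot.read_state(); print((np.array(s['tool_pos'])*1000).round(1),np.round(s['force'],1),s['opening'],s['gripper_force'])
c=snap('wrist'); w=c['image']; sc=snap('scene')['image'][140:290,330:530]
s=robot.read_state(); print((np.array(s['tool_pos'])*1000).round(1))
cv2.imwrite('pics/p1.png',np.hstack([cv2.resize(w,(400,300)),cv2.resize(sc,(400,300),interpolation=2)]))
E
```

```text
t: 4.62
tool_pos: [0.4471, 0.1863, 0.0399]
orientation: [-2.326, -2.11, 0.003]
force: [-0.6, 0.3, -0.2]
opening: 0.0639
gripper_force: 10.0
[447.1 186.3  39.9] [-0.6  0.3 -0.2] 0.06389600085225841 9.991414099931717
[446.8 186.1  40. ]
```

View pics/p1.png

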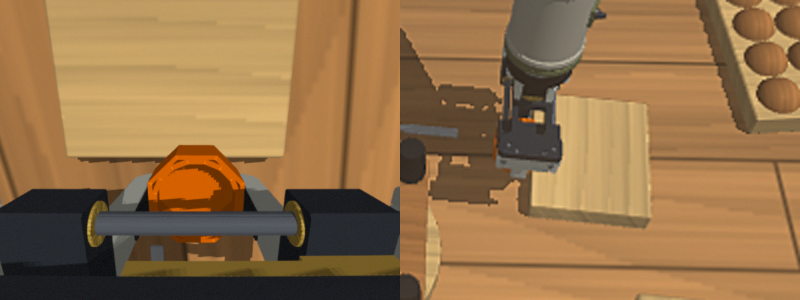

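The cover sits in the fingers, open end up, overhanging the offcut edge (left half, around 197,190). Next I lower it on a light grip so it pivots.

```bash
cat > look.py <<'E'
import sys
from h import *
c=snap('wrist'); cv2.imwrite('pics/'+sys.argv[1]+'.png',c['image'][150:480]); s=robot.read_state(); print((np.array(s['tool_pos'])*1000).round(1),np.round(s['force'],1),s['opening'],s['gripper_force'])
h=cv2.cvtColor(c['image'],cv2.COLOR_BGR2HSV); m=cv2.inRange(h,(3,180,60),(14,255,255))
cs=cv2.findContours(m,0,1)[0]
if cs: k=max(cs,key=cv2.contourArea); print('orange',cv2.boundingRect(k),cv2.contourArea(k))
E
python3 -m inch '[0,0,-2,0,45, 0,0,-4,0,45, 0,0,-6,0,45, 0,0,-8,0,45, 0,0,-10,0,45, 0,0,-12,0,45, 0,0,-14,0,45]' 3
python3 look.py p2
python3 -m inch '[0,0,-3,0,45, 0,-1,-6,0,45, 0,-2,-9,0,45, 0,-2,-11,0,45, 0,-3,-13,0,45, 0,-3,-13,0,45]' 3
python3 look.py p3
```

```text
t: 5.3
tool_pos: [0.4483, 0.1855, 0.0278]
orientation: [2.327, 2.11, 0.0]
force: [-0.5, -1.5, 2.2]
opening: 0.064
gripper_force: 3.0
[448.2 185.4  27.4] [ 0.3 -0.6  1.7] 0.06395447298046632 2.99996517598629
orange (234, 234, 159, 105) 13392.0
t: 5.85
tool_pos: [0.4477, 0.1823, 0.014]
orientation: [-2.327, -2.11, 0.001]
force: [0.9, -0.0, -0.8]
opening: 0.0639
gripper_force: 3.0
[447.7 182.4  14.2] [-0.3  0.8 -0.1] 0.06395479055040522 3.000083528459072
orange (233, 244, 162, 94) 12760.0
```

View pics/p3.png

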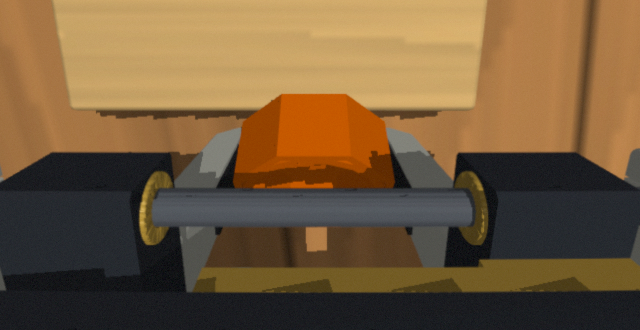

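The cover has pivoted to about 90°, mouth toward the turntable with a flat on top (315,130 in the crop). I'll drag it clear of the offcut, let it stand, then regrip nearer the plate.

```bash
python3 -m inch '[0,0,2,0,45, -1,-6,3,0,45, -2,-12,3,0,45, -2,-19,3,0,45, -2,-19,1,0,45, -2,-19,-1,0,45, -2,-19,-2,0,45, -2,-19,-2,0,60, -2,-19,-2,0,80, -2,-19,-2,0,80]' 3
python3 look.py p4
python3 -m inch '[0.5,6,0,0,80, 1,12,0,0,80, 1,12,0,0,80]'
python3 look.py p5
```

```text
t: 6.73
tool_pos: [0.4461, 0.1638, 0.0127]
orientation: [-2.327, -2.11, -0.0]
force: [1.6, -0.0, 0.2]
opening: 0.0726
gripper_force: 0.0
[446.2 163.8  12.7] [0.5 0.1 0.1] 0.07360590026099383 0.0
orange (239, 220, 149, 119) 15070.5
t: 7.03
tool_pos: [0.4473, 0.1768, 0.0128]
orientation: [-2.327, -2.111, -0.001]
force: [-0.7, 0.1, 1.1]
opening: 0.074
gripper_force: 0.0
[447.2 176.4  12.7] [ 0.1  0.8 -0.1] 0.07425045336437276 0.0
orange (241, 250, 145, 89) 11298.5
```

View pics/p5.png

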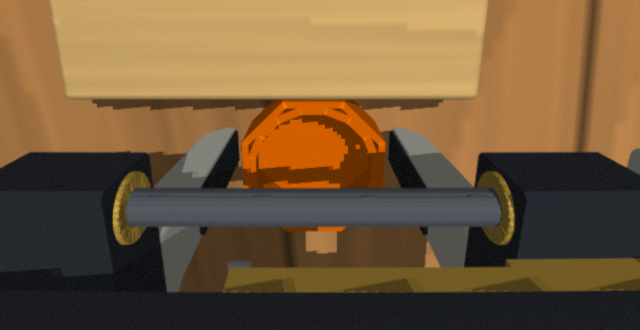

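The cover fell back with its open end showing (crop 312,150). I'll work out where its rim lies.

```bash
python3 - <<'E'
from h import *
c=snap('wrist'); h=cv2.cvtColor(c['image'],cv2.COLOR_BGR2HSV); m=cv2.inRange(h,(3,180,60),(14,255,255))
k=max(cv2.findContours(m,0,cv2.CHAIN_APPROX_NONE)[0],key=cv2.contourArea).reshape(-1,2)
top=k[k[:,1].argmin()];l=k[k[:,0].argmin()];r=k[k[:,0].argmax()];print(top,l,r)
for z in (.03,.06): print(z,(onz(c,[top,l,r],z)[:,:2]*1000).round(1).tolist())
print('offcut edge',(onz(c,[[66+0,150+98],[478,150+98]],.03)*1000).round(1).tolist())
a=c['image'][210:400,200:440]; s=snap('scene')['image'][150:280,350:500]
cv2.imwrite('pics/p6.png',np.hstack([cv2.resize(a,(400,316),interpolation=2),cv2.resize(s,(365,316),interpolation=2)]))
E
```

```text
[316 248] [241 290] [386 295]
0.03 [[450.3, 205.3], [415.5, 189.4], [479.0, 180.8]]
0.06 [[450.8, 213.5], [423.1, 200.8], [473.8, 194.0]]
offcut edge [[343.2, 215.7, 30.0], [519.3, 198.6, 30.0]]
```

View pics/p6.png

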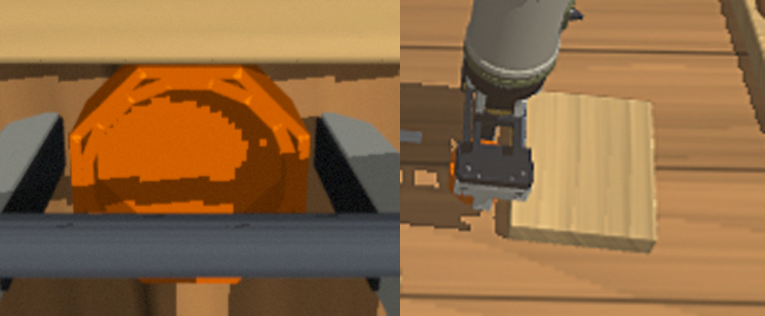

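The cover leans back about 35° against the offcut edge, since its outer back walls are visible at crop (100,90). I'll regrip near the mouth side and roll it upright about its lower edge on the bench.

```bash
python3 -m inch '[0.5,3,4,0,80, 0.5,6,7,0,80, 0.5,6,7,0,60, 0.5,6,7,0,45, 0.5,6,7,0,45, 0.5,6,7,0,45, 0.5,6,7,0,45]' 4
python3 look.py q1
python3 -m inch '[0,-3,-1,0,45, 0,-6,-2,0,45, 0,-10,-4,0,45, -1,-13,-5,0,45, -1,-16,-6,0,45, -1,-19,-8,0,45, -1,-22,-10,0,45, -1,-22,-11,0,45, -1,-22,-11,0,45]' 3
python3 look.py q2
```

```text
t: 7.77
tool_pos: [0.4479, 0.1818, 0.02]
orientation: [2.328, 2.11, 0.001]
force: [-0.8, 1.1, 3.9]
opening: 0.064
gripper_force: 4.0
[448.  181.8  20. ] [-0.4  1.5  4.6] 0.06399168538160938 4.000648549044854
orange (245, 256, 138, 83) 10040.0
t: 8.57
tool_pos: [0.4463, 0.1589, 0.0081]
orientation: [2.328, 2.109, -0.002]
force: [0.8, -1.0, 0.3]
opening: 0.0641
gripper_force: 3.0
[446.2 159.1   8.1] [-0.8 -0.3  0.2] 0.06379557283420331 3.000120185315609
orange (239, 230, 150, 109) 13381.0
```

View pics/q2.png

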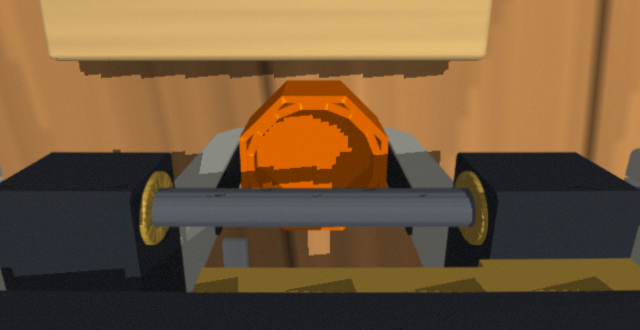

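The cover is still at about 57°, because it slid rather than rolled. I'll take it out into open bench, let it settle plate-down and grip it again cleanly.

```bash
python3 -m inch '[0,0,2,0,45, 8,-9,3,0,45, 20,-20,3,0,45, 30,-33,3,0,45, 30,-33,1,0,45, 30,-33,-2,0,45, 30,-33,-3,0,60, 30,-33,-3,0,80, 30,-33,-3,0,100, 30,-33,-3,0,100]' 4
python3 -m inch '[0,0,20,0,100, 0,0,50,0,100, 0,0,75,0,100, 0,0,90,0,100, 0,0,90,0,100, 0,0,90,0,100]'
cat > cov.py <<'E'
import sys
from h import *
zt=float(sys.argv[1]); c=snap('wrist'); s=robot.read_state(); M=R.from_rotvec(s['orientation']).as_matrix()
h=cv2.cvtColor(c['image'],cv2.COLOR_BGR2HSV); m=cv2.inRange(h,(3,180,60),(14,255,255))
ct=cv2.convexHull(max(cv2.findContours(m,0,cv2.CHAIN_APPROX_NONE)[0],key=cv2.contourArea)).reshape(-1,2)
pts=[]
for a,b in zip(ct,np.roll(ct,-1,0)):
    n=max(1,int(np.hypot(*(b-a)))); pts+=[a+(b-a)*k/n for k in range(n)]
P=onz(c,pts,zt)[:,:2]*1000
mm=cv2.moments(P.astype(np.float32).reshape(-1,1,2)); C=np.array([mm['m10'],mm['m01']])/mm['m00']
d=P-C; t=np.arctan2(d[:,1],d[:,0]); v=np.degrees(np.angle((np.hypot(*d.T)*np.exp(8j*t)).sum()))/8
cl=np.degrees(np.arctan2(M[1,1],M[0,1])); e=(v+22.5-cl+22.5)%45-22.5
tp=np.array(s['tool_pos'])*1000
print('box',cv2.boundingRect(ct),'C',C.round(1),'across',np.sqrt(abs(mm['m00'])/.8284).round(1),'tcp',tp.round(1),'closing',cl.round(1),'yaw err',e.round(1),'shift',(C-tp[:2]).round(1))
cv2.imwrite('pics/cov.png',c['image'])
E
python3 cov.py .03
```

```text
t: 9.45
tool_pos: [0.4757, 0.127, 0.0052]
orientation: [-2.326, -2.11, 0.002]
force: [-0.8, 0.6, -0.3]
opening: 0.0793
gripper_force: 0.0
t: 9.95
tool_pos: [0.477, 0.127, 0.0962]
orientation: [2.326, 2.11, 0.002]
force: [-0.1, -1.2, -0.6]
opening: 0.093
gripper_force: 0.0
box (265, 206, 97, 98) C [475.9 127. ] across 65.9 tcp [476.  126.8  94.8] closing -5.6 yaw err -1.1 shift [-0.1  0.2]
```

View pics/cov.png

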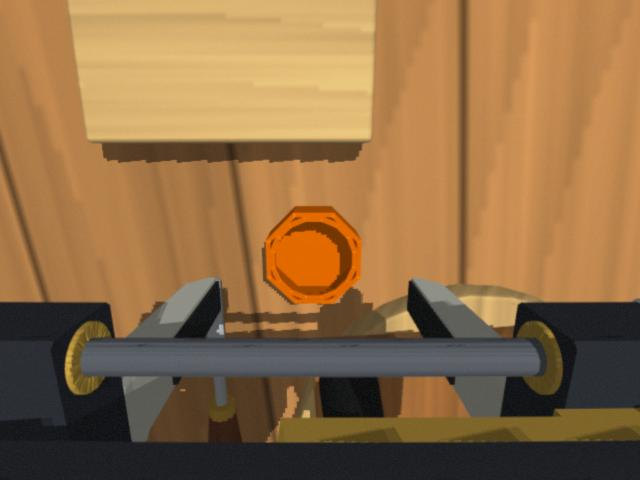

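The cover lies flat on the open bench, open end up, centred under the gripper at (313,255). I have now viewed ten pictures, so from here I work with numbers only. Next I grip and repeat the edge pivot.

```bash
python3 -m inch '[0,0,-35,0,100, 0,0,-65,0,100, 0,0,-85,0,100, 0,0,-91,0,100, 0,0,-91,0,100, 0,0,-91,0,60, 0,0,-91,0,45, 0,0,-91,0,45, 0,0,-91,0,45, 0,0,-91,0,45]' 10
python3 -m inch '[0,0,15,0,45, 0,0,38,0,45, 0,25,42,0,45, -6,50,42,0,45, -8,57,40,0,45, -8,57,35,0,45, -8,57,33,0,45, -8,57,33,0,45]' 10
python3 look.py r1
python3 -m inch '[0,0,-2,0,45, 0,0,-4,0,45, 0,0,-6,0,45, 0,0,-8,0,45, 0,0,-10,0,45, 0,0,-12,0,45, 0,0,-14,0,45, 0,-1,-16,0,45]' 3
python3 look.py r2
```

```text
t: 10.83
tool_pos: [0.4767, 0.1266, 0.0048]
orientation: [2.327, 2.11, 0.0]
force: [0.2, -0.0, 0.4]
opening: 0.0645
gripper_force: 0.0
t: 11.5
tool_pos: [0.4676, 0.1826, 0.0362]
orientation: [-2.327, -2.11, 0.004]
force: [0.0, -0.5, -0.1]
opening: 0.0637
gripper_force: 10.0
[467.9 182.5  36.6] [-0.3 -0.3 -0.4] 0.06369942207544008 9.999842494726181
orange (237, 233, 153, 106) 13063.0
t: 12.22
tool_pos: [0.4687, 0.1829, 0.0215]
orientation: [-2.327, -2.11, -0.001]
force: [0.7, 0.5, 1.3]
opening: 0.0641
gripper_force: 3.0
[468.3 182.6  21. ] [ 1.4 -1.1  0.6] 0.06376203944709391 2.9999849078231478
orange (235, 243, 157, 95) 12224.0
```

```bash
python3 -m inch '[0,-1,-3,0,45, 0,-2,-5,0,45, 0,-2,-7,0,45, 0,-3,-9,0,45, 0,-3,-11,0,45, 0,-3,-12,0,45, 0,-3,-12,0,45]' 3
python3 look.py r3
cat > fit.py <<'E'
# where rays through the topmost orange row cross given heights, relative to grip axis (mm): +y' = toward offcut
from h import *
c=snap('wrist'); s=robot.read_state(); M=R.from_rotvec(s['orientation']).as_matrix(); tp=np.array(s['tool_pos'])
h=cv2.cvtColor(c['image'],cv2.COLOR_BGR2HSV); m=cv2.inRange(h,(3,180,60),(14,255,255))
k=max(cv2.findContours(m,0,cv2.CHAIN_APPROX_NONE)[0],key=cv2.contourArea).reshape(-1,2)
v0=k[:,1].min(); top=k[k[:,1]<=v0+1].mean(0); ax=tp-M[:,2]*.0188
n=np.array([.094,.9956])
for dz in (0,10,20,32,35):
    p=onz(c,[top],ax[2]+dz/1000)[0]; print(dz,((p-ax)[:2]@n*1000).round(1),end=' | ')
row=k[k[:,1]<=v0+2]; print('top',top,'toprow width',np.ptp(row[:,0]),'mean V by row',[int(h[v,int(top[0])-25:int(top[0])+25,2].mean()) for v in range(v0,v0+100,8)])
E
python3 fit.py
```

```text
t: 12.85
tool_pos: [0.4685, 0.1796, 0.0094]
orientation: [-2.328, -2.11, 0.0]
force: [-0.2, 0.0, 1.8]
opening: 0.0641
gripper_force: 3.0
[468.5 179.6   9.4] [ 0.1 -0.4  0.5] 0.0640387348252001 3.0000456422567368
orange (232, 250, 164, 89) 11981.5
0 28.5 | 10 31.3 | 20 34.1 | 32 37.5 | 35 38.4 | top [313.         250.20289855] toprow width 70 mean V by row [201, 198, 198, 198, 198, 198, 198, 198, 188, 151, 101, 105, 77]
```

Ray geometry puts the cover at only about 65°, with the fingers slipped about 10 mm towards its lower end. That off-centre grip suits a further press over the edge, so I lift a little and press again.

```bash
python3 -m inch '[0,0,3,0,45, 0,0,6,0,45, 0,1,6,0,45, 0,1,4,0,45, 0,1,2,0,45, 0,1,0,0,45]' 4
python3 fit.py
python3 -m inch '[0,0,-2,0,45, 0,0,-3,0,45, 0,1,-4,0,45, 0,1,-5,0,45, 0,1,-6,0,45, 0,2,-7,0,45, 0,2,-7,0,45]' 3
python3 look.py r4; python3 fit.py
```

```text
t: 13.45
tool_pos: [0.4685, 0.1806, 0.0094]
orientation: [-2.327, -2.11, 0.0]
force: [-1.3, 0.2, 5.0]
opening: 0.0639
gripper_force: 4.0
0 28.1 | 10 30.9 | 20 33.8 | 32 37.2 | 35 38.0 | top [313.5        251.17142857] toprow width 73 mean V by row [199, 199, 198, 199, 199, 199, 199, 199, 189, 135, 110, 59, 77]
t: 14.08
tool_pos: [0.4688, 0.1826, 0.0025]
orientation: [2.327, 2.11, 0.0]
force: [0.6, -0.9, 1.5]
opening: 0.064
gripper_force: 3.0
[468.7 182.6   2.5] [ 0.5 -0.9  1.4] 0.06399095208901748 3.000037696592397
orange (231, 261, 166, 77) 10646.0
0 23.6 | 10 26.8 | 20 29.9 | 32 33.7 | 35 34.6 | top [313.         261.26027397] toprow width 75 mean V by row [197, 196, 196, 196, 196, 196, 196, 196, 162, 97, 59, 87, 94]
```

```bash
cat > ang.py <<'E'
# tilt of the cover in hand from two image edges of its upper flat (plate edge, mouth edge), grip t mm from plate
import sys
from h import *
from scipy.optimize import fsolve
t=float(sys.argv[1])
c=snap('wrist'); s=robot.read_state(); M=R.from_rotvec(s['orientation']).as_matrix(); tp=np.array(s['tool_pos']); ax=tp-M[:,2]*.0188
h=cv2.cvtColor(c['image'],cv2.COLOR_BGR2HSV); m=cv2.inRange(h,(3,180,60),(14,255,255))
k=max(cv2.findContours(m,0,cv2.CHAIN_APPROX_NONE)[0],key=cv2.contourArea).reshape(-1,2)
v0=k[:,1].min(); u0=k[k[:,1]<=v0+1][:,0].mean(); prof=h[v0:v0+110,int(u0)-15:int(u0)+15,2].astype(float).mean(1)
v1=v0+np.argmax(prof<prof[3:20].mean()*.9 if True else 0) if (prof[5:]<prof[3:20].mean()*.9).any() else None
v1=v0+5+np.argmax(prof[5:]<prof[5:20].mean()*.9)
o,d=ray(c,[[u0,v0-.5],[u0,v1-.5]]); n=np.array([M[0,0],M[1,0]]); n=n if n[1]>0 else -n
O=np.array([(o-ax)[:2]@n,(o-ax)[2]])*1000; D=np.c_[d[:,:2]@n,d[:,2]]
def f(p):
    th,S=p; e=[]
    for q,w in zip((t,t-30),D):
        P=np.array([S*np.cos(th)+q*np.sin(th),S*np.sin(th)-q*np.cos(th)])-O; e.append((P[0]*w[1]-P[1]*w[0])/np.hypot(*w))
    return e
for g in (1.2,2.0,2.6):
    r,_,ok,_=fsolve(f,[g,35],full_output=True); print('rows',v0,v1,'theta',np.degrees(r[0]).round(1),'S',r[1].round(1),ok,end=' ; ')
print('axis z',(ax[2]*1000).round(1),'y',(ax[1]*1000).round(1),'force',np.round(s['force'],1)); print(prof[::6].astype(int).tolist())
E
python3 ang.py 22
```

```text
rows 261 324 theta 77.5 S -11.0 1 ; rows 261 324 theta 85.5 S -6.3 1 ; rows 261 324 theta 85.5 S -6.3 1 ; axis z 21.4 y 182.6 force [ 1.  -0.7  1.8]
[197, 196, 196, 197, 196, 196, 196, 196, 196, 196, 196, 153, 97, 55, 80, 86, 95, 92, 88]
```

```bash
cat > prof.py <<'E'
from h import *
c=snap('wrist'); s=robot.read_state(); print('f',c['K'][0][0],'tcp',(np.array(s['tool_pos'])*1000).round(1))
h=cv2.cvtColor(c['image'],cv2.COLOR_BGR2HSV); m=cv2.inRange(h,(3,180,40),(16,255,255))
for v in range(m.shape[0]):
    x=np.where(m[v,150:480])[0]+150
    if len(x)>20 and v%5==0: print(v,x.min(),x.max(),len(x),'V',[int(np.median(h[v,a-4:a+5,2])) for a in (275,295,313,331,351)])
E
python3 prof.py
```

```text
f 360.02317752375654 tcp [468.7 182.6   2.6]
265 273 354 82 V [154, 197, 197, 197, 181]
270 265 361 97 V [149, 197, 197, 196, 180]
275 257 370 114 V [149, 197, 196, 197, 181]
280 250 377 128 V [149, 196, 197, 196, 182]
285 243 384 142 V [150, 196, 197, 197, 181]
290 239 388 150 V [150, 196, 196, 196, 182]
295 238 389 152 V [150, 198, 196, 197, 184]
300 236 390 155 V [156, 197, 196, 197, 187]
305 235 391 157 V [158, 197, 196, 196, 192]
310 235 392 158 V [170, 196, 197, 197, 195]
315 234 393 160 V [185, 197, 196, 196, 194]
320 233 393 161 V [194, 196, 196, 197, 195]
325 232 394 163 V [163, 101, 196, 194, 110]
330 231 395 165 V [98, 98, 99, 100, 98]
335 231 396 166 V [97, 98, 97, 97, 98]
380 238 389 152 V [96, 100, 102, 156, 133]
385 248 379 131 V [96, 99, 101, 180, 146]
390 264 363 100 V [97, 99, 99, 174, 140]
395 280 348 69 V [88, 97, 102, 160, 87]
```

```bash
cat > ang2.py <<'E'
# cover attitude from three image rows: plate top edge, mouth top edge, mouth bottom edge
import sys
from h import *
from scipy.optimize import fsolve
rows=[float(a) for a in sys.argv[1:4]]; u=313
c=snap('wrist'); s=robot.read_state(); M=R.from_rotvec(s['orientation']).as_matrix(); tp=np.array(s['tool_pos']); ax=tp-M[:,2]*.0188
o,d=ray(c,[[u,v] for v in rows]); n=M[:2,0]*np.sign(M[1,0])
O=np.array([(o-ax)[:2]@n,(o-ax)[2]])*1000; D=np.c_[d[:,:2]@n,d[:,2]]; D/=np.linalg.norm(D,axis=1)[:,None]
pts=lambda r:O+D*np.array(r)[:,None]
def f(r):
    P,A,B=pts(r); return [np.hypot(*(A-B))-64,np.hypot(*(P-A))-30,(P-A)@(A-B)/30]
for g in ([130,110,150],[130,130,130],[140,110,130],[120,120,160]):
    r,_,ok,_=fsolve(f,g,full_output=True); P,A,B=pts(r)
    C=(P+B)/2; m=(A-P)/30; print(ok,'P',P.round(1),'A',A.round(1),'B',B.round(1),'mid',C.round(1),'mouth normal elev',np.degrees(np.arctan2(m[1],-m[0])).round(1))
E
python3 ang2.py 261 324.5 397
```

```text
1 P [25.5  5.7] A [10.2 31.5] B [-44.8  -1.1] mid [-9.7  2.3] mouth normal elev 59.3
1 P [25.5  5.7] A [10.2 31.5] B [-44.8  -1.1] mid [-9.7  2.3] mouth normal elev 59.3
1 P [25.5  5.7] A [10.2 31.5] B [-44.8  -1.1] mid [-9.7  2.3] mouth normal elev 59.3
1 P [25.5  5.7] A [10.2 31.5] B [-44.8  -1.1] mid [-9.7  2.3] mouth normal elev 59.3
```

The three-row solution shows the cover is only about 31° tilted: it slid in the light grip, because the 30 mm step gives too short a lever. The turntable's 108 mm rubber foot gives a proper lever, so I reset the cover flat and use the foot's outer edge.

```bash
python3 -m inch '[0,0,4,0,45, 0,0,10,0,45, 4,-15,12,0,45, 8,-40,12,0,45, 8,-64,12,0,45, 8,-64,8,0,45, 8,-64,5,0,45, 8,-64,5,0,60, 8,-64,5,0,80, 8,-64,5,0,100]' 8
python3 -m inch '[0,0,20,0,100, 0,0,50,0,100, 0,0,75,0,100, 0,0,90,0,100, 0,0,90,0,100, 0,0,90,0,100]'
python3 cov.py .03; python3 prof.py | awk 'NR%2'
```

```text
t: 15.17
tool_pos: [0.4765, 0.1194, 0.0077]
orientation: [-2.326, -2.111, -0.0]
force: [0.7, -1.3, -0.1]
opening: 0.0729
gripper_force: 0.0
t: 15.67
tool_pos: [0.4775, 0.1193, 0.0985]
orientation: [2.326, 2.11, 0.003]
force: [-0.2, -0.2, -0.2]
opening: 0.0929
gripper_force: 0.0
box (262, 196, 97, 98) C [475.2 125.7] across 65.5 tcp [476.4 119.   97.1] closing -5.6 yaw err 0.0 shift [-1.2  6.7]
f 360.02317752375654 tcp [475.7 118.8  96.3]
205 286 339 54 V [191, 231, 230, 229, 189]
215 276 349 74 V [186, 147, 119, 184, 185]
225 267 358 92 V [230, 228, 229, 119, 230]
235 264 360 97 V [228, 228, 228, 227, 206]
245 264 360 97 V [227, 228, 228, 229, 189]
255 265 360 96 V [228, 228, 228, 228, 205]
265 265 359 95 V [212, 228, 228, 228, 198]
275 273 351 79 V [223, 191, 227, 120, 217]
285 284 340 57 V [192, 225, 193, 220, 190]
```

```bash
python3 -m inch '[-1,7,-35,0,100, -1,7,-65,0,100, -1,7,-87,0,100, -1,7,-93,0,100, -1,7,-93,0,60, -1,7,-93,0,45, -1,7,-93,0,45, -1,7,-93,0,45, -1,7,-93,0,45, -1,7,-93,0,45]' 12
python3 -m inch '[0,0,0,0,45, 0,0,0,0,45, 0,0,20,0,45, 0,0,60,0,45, 0,0,95,0,45, 0,0,117,0,45, 8,-20,120,0,45, 18,-40,120,0,45, 20,-44,118,0,45, 20,-44,114,0,45]'
python3 look.py s1
```

```text
t: 16.6
tool_pos: [0.4757, 0.1256, 0.0048]
orientation: [2.328, 2.11, 0.0]
force: [0.2, -0.1, -0.3]
opening: 0.0638
gripper_force: 12.0
t: 17.43
tool_pos: [0.4964, 0.0806, 0.1191]
orientation: [2.329, 2.107, 0.001]
force: [0.2, -0.2, -0.6]
opening: 0.0635
gripper_force: 12.0
[495.   81.4 117.3] [-0.4  0.6 -1.1] 0.06417235843121018 11.999921053647995
orange (237, 233, 153, 106) 13071.5
```

```bash
python3 -m inch '[0,0,-3,0,45, 0,1,-6,0,45, 0,3,-8,0,45, 0,5,-10,0,45, 0,7,-13,0,45, 0,9,-16,0,45]' 4
python3 look.py s2; python3 prof.py | awk 'NR%3==1'
python3 -m inch '[0,1,-3,0,45, 0,2,-7,0,45, 0,2,-10,0,45, 0,3,-14,0,45, 0,3,-14,0,45]' 4
python3 look.py s3; python3 prof.py | awk 'NR%2'
```

```text
t: 17.98
tool_pos: [0.4957, 0.0912, 0.1025]
orientation: [2.327, 2.111, 0.001]
force: [0.1, 0.7, 0.9]
opening: 0.0642
gripper_force: 4.0
[495.3  91.4 101.8] [0.7 1.4 0.4] 0.06442038363812458 4.000096164409328
orange (238, 254, 152, 84) 3770.0
f 360.02317752375654 tcp [495.2  91.2 102. ]
255 267 360 43 V [247, 241, 131, 241, 251]
270 252 374 47 V [246, 248, 249, 249, 131]
285 239 388 60 V [247, 248, 249, 249, 132]
300 238 389 64 V [247, 247, 249, 249, 249]
315 237 389 106 V [246, 247, 248, 248, 131]
330 238 389 152 V [130, 131, 131, 132, 131]
385 276 352 73 V [126, 121, 125, 235, 198]
t: 18.5
tool_pos: [0.4951, 0.0937, 0.0876]
orientation: [-2.327, -2.109, 0.001]
force: [0.2, 1.4, -0.7]
opening: 0.064
gripper_force: 4.0
[495.   93.6  87.9] [ 0.1  1.3 -2. ] 0.06375263828759897 3.9998297584065767
orange (235, 236, 158, 103) 12968.5
f 360.02317752375654 tcp [495.1  93.5  88.1]
245 274 353 80 V [238, 238, 238, 238, 237]
255 262 364 103 V [238, 133, 149, 116, 238]
265 251 376 126 V [154, 238, 238, 174, 112]
275 240 383 141 V [160, 239, 239, 238, 113]
285 240 387 148 V [239, 239, 239, 239, 129]
295 238 388 151 V [239, 239, 239, 239, 239]
305 237 389 153 V [239, 238, 239, 240, 122]
315 236 390 155 V [239, 239, 240, 239, 124]
325 236 391 156 V [122, 124, 123, 123, 123]
335 235 392 158 V [236, 124, 185, 237, 123]
385 279 349 71 V [116, 122, 122, 123, 84]
```

```bash
cat > hull.py <<'E'
from h import *
c=snap('wrist'); s=robot.read_state(); im=c['image']
h=cv2.cvtColor(im,cv2.COLOR_BGR2HSV); m=cv2.inRange(h,(3,150,50),(20,255,255)); m[:, :200]=0; m[:,430:]=0; m[:200]=0
pts=cv2.findNonZero(cv2.morphologyEx(m,cv2.MORPH_OPEN,np.ones((3,3))))
hu=cv2.convexHull(pts); print('tcp',(np.array(s['tool_pos'])*1000).round(1),'F',np.round(s['force'],1))
for e in (2.5,): print(cv2.approxPolyDP(hu,e,True).reshape(-1,2).tolist())
M=R.from_rotvec(s['orientation']).as_matrix(); ax=np.array(s['tool_pos'])-M[:,2]*.0188
n=M[:,0]; cl=M[:,1]
print('row->plane of axis (b at dz=-20,0,20):',[(v,[float(((onz(c,[[313,v]],ax[2]+z/1000)[0]-ax)@n*1000).round(1)) for z in (-20,0,20)]) for v in (240,290,330,390)])
E
python3 hull.py
```

```text
tcp [495.3  93.5  88.3] F [-0.4  0.7 -0.6]
[[414, 401], [387, 417], [288, 417], [235, 336], [204, 226], [312, 205], [399, 200], [429, 294]]
row->plane of axis (b at dz=-20,0,20): [(240, [28.0, 33.0, 38.1]), (290, [2.5, 10.6, 18.7]), (330, [-19.4, -8.7, 2.0]), (390, [-54.9, -39.9, -25.0])]
```

```bash
cat > edges.py <<'E'
# tilt from apparent widths of the octagon edges (26.5 mm) at top and bottom of the orange outline
from h import *
def rows():
    c=snap('wrist'); s=robot.read_state(); h=cv2.cvtColor(c['image'],cv2.COLOR_BGR2HSV); m=cv2.inRange(h,(3,185,40),(15,255,255)); m[:200]=0
    k=cv2.connectedComponentsWithStats(m)[2]; 
    print('tcp',(np.array(s['tool_pos'])*1000).round(1),'F',np.round(s['force'],1),'open',round(s['opening']*1000,1))
    for v in range(200,430,4):
        x=np.where(m[v,200:430])[0]+200
        if len(x)>15: print((v,int(x.min()),int(x.max())),int(h[v,306:320,2].mean()),end=' ')
    print()
rows()
E
python3 -m inch '[0,0,-3,0,45, 0,-1,-6,0,45, 0,-2,-9,0,45, 0,-3,-12,0,45, 0,-4,-15,0,45, 0,-5,-17,0,45, 0,-5,-17,0,45]' 4
python3 edges.py
```

```text
t: 19.23
tool_pos: [0.4952, 0.0884, 0.0709]
orientation: [-2.327, -2.109, 0.001]
force: [0.2, 0.3, -0.2]
opening: 0.0641
gripper_force: 4.0
tcp [495.2  88.4  71.1] F [ 0.3 -0.3 -0. ] open 63.7
(244, 282, 345) 217 (248, 275, 352) 218 (252, 268, 358) 209 (256, 262, 365) 132 (260, 255, 372) 209 (264, 248, 379) 209 (268, 243, 384) 209 (272, 242, 385) 209 (276, 241, 385) 209 (280, 240, 386) 209 (284, 239, 387) 218 (288, 239, 388) 218 (292, 238, 389) 217 (296, 237, 390) 217 (300, 236, 391) 218 (304, 234, 392) 218 (308, 234, 393) 218 (312, 233, 394) 217 (316, 233, 394) 217 (320, 234, 393) 118 (324, 235, 392) 118 (328, 236, 391) 118 (332, 237, 390) 118 (336, 238, 389) 116 (380, 265, 362) 120 (384, 269, 358) 120 (388, 273, 355) 120 (392, 277, 351) 120 (396, 280, 347) 116
```

```bash
python3 -m inch '[0,-2,0,0,45, 0,-4,0,0,45, 0,-6,0,0,45, 0,-8,0,0,45, 0,-10,0,0,45, 0,-10,0,0,45]' 4
python3 edges.py
```

```text
t: 19.78
tool_pos: [0.4955, 0.0782, 0.0716]
orientation: [2.328, 2.11, -0.0]
force: [0.0, 0.8, -0.3]
opening: 0.0638
gripper_force: 4.0
tcp [495.6  78.3  71.7] F [-0.   2.4 -0.3] open 64.3
(240, 288, 338) 197 (244, 278, 348) 194 (248, 268, 358) 225 (252, 259, 367) 210 (256, 249, 377) 223 (260, 244, 382) 225 (264, 242, 384) 225 (268, 241, 385) 225 (272, 240, 387) 225 (276, 238, 388) 225 (280, 238, 389) 225 (284, 236, 390) 225 (288, 235, 392) 192 (292, 234, 392) 192 (296, 235, 392) 192 (300, 235, 392) 192 (304, 235, 392) 190 (308, 235, 391) 141 (312, 236, 391) 190 (316, 236, 390) 192 (320, 237, 390) 200 (324, 237, 389) 225 (328, 238, 389) 122 (332, 238, 388) 122 (336, 239, 388) 120 (380, 277, 349) 120
```

```bash
cat > tilt.py <<'E'
# cover tilt from the visible side-flat (mouth) edge: two outline knees -> rows and depths from the 64 mm width
from h import *
c=snap('wrist'); s=robot.read_state(); M=R.from_rotvec(s['orientation']).as_matrix(); ax=np.array(s['tool_pos'])-M[:,2]*.0188
h=cv2.cvtColor(c['image'],cv2.COLOR_BGR2HSV); m=cv2.inRange(h,(3,185,40),(15,255,255))
V=np.arange(215,336); W=np.array([(lambda x:(x.max()-x.min()+1) if len(x)>15 else 0)(np.where(m[v,200:430])[0]) for v in V],float)
g=np.gradient(cv2.GaussianBlur(W.reshape(-1,1),(1,5),0).ravel()); on=np.where(W>100)[0][0]
k1=on+np.argmax(g[on:]<1.9); k2=k1+3+np.argmax(g[k1+3:]<0.15) if (g[k1+3:]<.15).any() else len(V)-1
def pt(i):
    o,d=ray(c,[[313,V[i]]]); d=d[0]; return ((o+d*(.064*c['K'][0][0]/W[i])-ax)@np.c_[M[:,0],-M[:,2]])*1000
A,B=pt(k1),pt(k2); e=B-A; print('rows',V[k1],V[k2],'w',W[k1],W[k2],'A',A.round(1),'B',B.round(1),'len',np.hypot(*e).round(1),'mouth elev',np.degrees(np.arctan2(-e[0],e[1])).round(1),'mouth centre',((A+B)/2).round(1))
print('tcp',(np.array(s['tool_pos'])*1000).round(1),'F',np.round(s['force'],1))
E
python3 tilt.py
python3 -m inch '[0,0,-2,0,45, 0,0,-4,0,45, 0,0,-6,0,45, 0,0,-8,0,45, 0,0,-8,0,45]' 4
python3 tilt.py
```

```text
rows 259 291 w 139.0 159.0 A [ 21.  -11.8] B [14.6 11.4] len 24.0 mouth elev 15.3 mouth centre [17.8 -0.2]
tcp [495.6  78.3  71.6] F [-0.3  1.5 -1.5]
t: 20.3
tool_pos: [0.4953, 0.0786, 0.0631]
orientation: [-2.327, -2.11, 0.001]
force: [0.4, 2.3, -0.9]
opening: 0.064
gripper_force: 4.0
rows 259 289 w 138.0 159.0 A [ 20.7 -13.1] B [15.5 11.1] len 24.7 mouth elev 12.2 mouth centre [18.1 -1. ]
tcp [495.3  78.6  63.2] F [-0.5  0.6 -1.8]
```

```bash
python3 -m inch '[0,15,4,0,45, -8,35,4,0,45, -15,47,-15,0,45, -15,47,-35,0,45, -15,47,-44,0,45, -15,47,-47,0,45, -15,50,-49,0,45, -14,55,-50,0,45, -14,60,-51,0,45, -14,66,-51,0,45]' 4
python3 tilt.py
```

```text
t: 21.18
tool_pos: [0.4826, 0.1449, 0.0134]
orientation: [2.327, 2.109, 0.002]
force: [1.0, -1.1, 1.4]
opening: 0.0643
gripper_force: 4.0
rows 263 286 w 139.0 161.0 A [ 18.2 -11.3] B [16.2 12.6] len 24.0 mouth elev 4.6 mouth centre [17.2  0.7]
tcp [482.4 146.   13.4] F [0.  1.1 1.6]
```

```bash
python3 -m inch '[0,0,3,0,45, 0,-15,6,0,45, 0,-35,6,0,45, 0,-52,6,0,45, 0,-52,3,0,45, 0,-50,1,0,45, 0,-46,0,0,45, 0,-42,0,0,45, 0,-42,0,0,45]' 5
python3 tilt.py
python3 -m inch '[0,0,0,0,48, 0,0,0,0,52, 0,0,0,0,60, 0,0,0,0,75, 0,0,0,0,90, 0,0,0,0,90]'
python3 tilt.py
```

```text
t: 21.98
tool_pos: [0.4815, 0.1041, 0.0127]
orientation: [-2.326, -2.111, -0.001]
force: [0.6, 0.5, 0.8]
opening: 0.0637
gripper_force: 5.0
rows 265 286 w 139.0 161.0 A [ 18.6 -11.1] B [17.5 12.6] len 23.7 mouth elev 2.6 mouth centre [18.1  0.8]
tcp [481.5 103.9  12.6] F [-0.4  1.3  0.6]
t: 22.53
tool_pos: [0.4815, 0.1025, 0.0126]
orientation: [-2.328, -2.11, 0.0]
force: [-0.2, -0.1, 0.1]
opening: 0.0785
gripper_force: 0.0
rows 265 286 w 140.0 164.0 A [ 18.7 -10. ] B [18.2 15.1] len 25.0 mouth elev 1.1 mouth centre [18.5  2.5]
tcp [481.5 102.5  12.6] F [ 0.  -0.2  0.1]
```

The cover now stands upright on a flat, released, with its mouth toward +y. I'll carry it to the offcut's top, where there is free space to tip it mouth down.

```bash
python3 -m inch '[0,0,0,0,45, 0,0,0,0,45, 0,0,0,0,45, 0,0,0,0,45, 0,0,0,0,45, 0,0,10,0,45, 0,0,40,0,45, 0,0,52,0,45, -8,40,52,0,45, -16,80,52,0,45]' 8
python3 -m inch '[-8,35,0,0,45, -10,55,0,0,45, -10,55,-8,0,45, -10,55,-16,0,45, -10,57,-20,0,45, -10,59,-22,0,45, -10,59,-22,0,45]'
python3 tilt.py
```

```text
t: 23.42
tool_pos: [0.468, 0.1824, 0.0673]
orientation: [2.331, 2.103, 0.007]
force: [1.2, 0.5, -0.7]
opening: 0.064
gripper_force: 8.0
t: 24.0
tool_pos: [0.4556, 0.2405, 0.0421]
orientation: [-2.329, -2.108, 0.002]
force: [-0.1, 0.1, 0.1]
opening: 0.0641
gripper_force: 8.0
rows 267 288 w 139.0 162.0 A [ 17.3 -11. ] B [16.7 13.5] len 24.5 mouth elev 1.4 mouth centre [17.   1.2]
tcp [455.7 240.6  42.3] F [-0.3  1.2 -0.2]
```

```bash
python3 -m inch '[0,0,-1,0,48, 0,0,-1,0,60, 0,0,-1,0,80, 0,0,-1,0,90, 0,0,30,0,90, 0,0,65,0,60, 0,-30,70,0,20, 0,-50,70,0,0, 0,-50,50,0,0, 0,-50,38,0,0]'
python3 edges.py
python3 -m inch '[0,8,0,0,0, 0,16,0,0,0, 0,24,0,0,0, 0,30,0,0,0, 0,36,0,0,0, 0,40,0,0,0, 0,44,0,0,0, 0,48,0,0,0, 0,52,0,0,0, 0,56,0,0,0]'
python3 edges.py
```

```text
t: 24.88
tool_pos: [0.4562, 0.1909, 0.0805]
orientation: [2.329, 2.108, 0.002]
force: [-0.7, -0.4, -0.5]
opening: 0.055
gripper_force: 0.0
tcp [453.7 190.7  77.1] F [-1.7  0.1 -2.3] open 50.8
(200, 236, 367) 227 (204, 236, 367) 227 (208, 237, 367) 227 (212, 237, 366) 227 (216, 237, 366) 227 (220, 249, 350) 226 (224, 266, 337) 211 
t: 25.77
tool_pos: [0.4556, 0.2479, 0.0806]
orientation: [-2.328, -2.11, -0.0]
force: [-0.1, 0.1, 0.3]
opening: 0.0004
gripper_force: 0.0
tcp [455.6 248.4  80.7] F [ 0.4  0.5 -0.2] open 0.4
(204, 281, 350) 230 (208, 272, 359) 230 (212, 264, 367) 230 (216, 255, 376) 230 (220, 252, 378) 230 (224, 252, 379) 231 (228, 252, 379) 231 (232, 251, 379) 231 (236, 251, 379) 231 (240, 251, 380) 231 (244, 251, 380) 231 (248, 250, 380) 231 (252, 250, 380) 232 (256, 250, 380) 232 (260, 250, 381) 232 (264, 249, 381) 221 (268, 249, 381) 116 (272, 249, 381) 122 (276, 250, 380) 122 (280, 253, 377) 113 (284, 256, 374) 89 (288, 267, 359) 87
```

```bash
python3 -m inch '[0,0,30,0,20, 0,0,60,0,60, 0,0,65,0,100, 0,0,65,0,100, 0,0,65,0,100]'
python3 cov.py .06; python3 prof.py; python3 - <<'E'
from h import *
c=snap('top'); h=cv2.cvtColor(c['image'],cv2.COLOR_BGR2HSV); m=cv2.inRange(h,(3,180,100),(14,255,255))
print('orange top px',cv2.boundingRect(cv2.findNonZero(m[240:350,140:240])))
E
```

```text
t: 26.23
tool_pos: [0.4558, 0.2476, 0.1456]
orientation: [2.327, 2.11, 0.001]
force: [-0.6, 0.3, -0.7]
opening: 0.0293
gripper_force: 0.0
box (268, 159, 92, 72) C [457.8 286.8] across 55.4 tcp [455.1 247.3 144.6] closing -5.6 yaw err 7.3 shift [ 2.7 39.5]
f 360.02317752375654 tcp [454.7 247.2 144. ]
140 293 338 42 V [196, 238, 234, 236, 192]
145 288 343 56 V [200, 233, 234, 234, 198]
150 283 347 65 V [212, 232, 233, 234, 214]
155 279 352 74 V [213, 232, 233, 233, 233]
160 274 357 84 V [230, 233, 233, 234, 233]
165 269 361 93 V [231, 231, 232, 233, 233]
170 269 362 94 V [230, 231, 232, 232, 232]
175 269 362 94 V [231, 231, 231, 232, 232]
180 269 361 93 V [230, 231, 231, 231, 232]
185 269 361 93 V [229, 231, 231, 232, 230]
190 269 361 93 V [229, 230, 231, 230, 231]
195 270 361 92 V [230, 230, 230, 230, 231]
200 270 361 92 V [230, 230, 229, 230, 230]
205 270 359 90 V [229, 230, 230, 230, 230]
210 276 354 79 V [134, 230, 230, 230, 229]
215 281 349 69 V [109, 230, 230, 229, 216]
220 286 344 59 V [111, 229, 230, 230, 210]
225 291 339 49 V [218, 227, 228, 228, 220]
230 297 333 37 V [223, 120, 192, 201, 220]
orange top px (47, 39, 3, 8)
```

The plate now shows as one uniform octagon (rows 137–232), so the cover lies mouth down on the offcut. I'll measure and grip it.

```bash
sed -i 's/^ct=.*/m=cv2.morphologyEx(m,cv2.MORPH_OPEN,np.ones((5,5))); m[:, :200]=0; m[:,430:]=0; ct=cv2.convexHull(cv2.findNonZero(m)).reshape(-1,2)/' cov.py; python3 cov.py .06
```

```text
box (270, 171, 86, 59) C [456.5 283.3] across 48.1 tcp [454.6 247.1 143.9] closing -5.6 yaw err 19.5 shift [ 2.  36.2]
```

```bash
sed -i 's/(3,180,60),(14,255,255)/(3,180,40),(16,255,255)/' cov.py; python3 cov.py .06
```

```text
box (270, 137, 94, 94) C [459.9 293.1] across 63.5 tcp [454.8 247.2 144.2] closing -5.6 yaw err 0.5 shift [ 5.2 45.9]
```

```bash
python3 -m inch '[2,20,-10,0,100, 5,46,-30,0,100, 5,46,-60,0,100, 5,46,-85,0,100, 5,46,-100,0,100, 5,46,-107,0,100, 5,46,-111,0,100, 5,46,-111,0,100, 5,46,-111,0,60, 5,46,-111,0,45]' 12
python3 -m inch '[0,0,0,0,45, 0,0,0,0,45, 0,0,0,0,45, 0,0,0,0,45]'
python3 edges.py
```

```text
t: 27.32
tool_pos: [0.4616, 0.294, 0.0361]
orientation: [2.327, 2.109, 0.004]
force: [-1.0, 0.3, -0.5]
opening: 0.0841
gripper_force: 0.0
t: 27.65
tool_pos: [0.461, 0.2938, 0.0353]
orientation: [2.327, 2.11, 0.002]
force: [-0.3, -0.4, 2.9]
opening: 0.0642
gripper_force: 12.0
tcp [461.  293.8  35.3] F [-0.5 -0.4  4.1] open 63.7
(232, 286, 340) 152 (236, 282, 344) 149 (240, 278, 349) 150 (244, 274, 352) 150 (248, 270, 356) 220 (252, 266, 360) 223 (256, 262, 364) 223 (260, 258, 368) 223 (264, 254, 372) 224 (268, 250, 376) 223 (272, 248, 379) 223 (276, 246, 381) 224 (280, 244, 383) 223 (284, 242, 385) 224 (288, 240, 387) 223 (292, 238, 388) 223 (296, 238, 389) 222 (300, 238, 389) 223 (304, 238, 389) 222 (308, 238, 388) 222 (312, 238, 388) 222 (316, 239, 388) 222 (320, 239, 387) 202 (324, 240, 388) 113 (328, 239, 387) 113 (332, 240, 387) 112 (336, 241, 386) 112 (380, 281, 347) 113
```

```bash
python3 -m inch '[0,0,25,0,45, 0,0,60,0,45, 0,0,100,0,45, 10,-25,135,0,45, 22,-60,165,0,45, 34,-95,185,0,45, 46,-130,185,0,45, 58,-165,185,0,45, 70,-200,185,0,45, 82,-235,185,0,45]' 15
python3 -m inch '[10,-38,0,0,45, 20,-76,0,0,45, 30,-114,0,0,45, 36,-150,0,0,45, 38,-180,0,0,45, 38,-184,0,0,45, 38,-184,0,0,45, 38,-184,0,0,45]'
cat > fl.py <<'E'
from h import *
c=snap('wrist'); s=robot.read_state(); tp=np.array(s['tool_pos'])*1000; M=R.from_rotvec(s['orientation']).as_matrix()
h=cv2.cvtColor(c['image'],cv2.COLOR_BGR2HSV); m=cv2.morphologyEx(cv2.inRange(h,(50,80,40),(90,255,255)),cv2.MORPH_OPEN,np.ones((3,3)))
k=cv2.convexHull(cv2.findNonZero(m)).reshape(-1,2); print('green box',cv2.boundingRect(k))
print('flange',cv2.minAreaRect((onz(c,k,.069)[:,:2]*1000).astype(np.float32)),'tcp',tp.round(1),np.degrees(np.arctan2(M[1,1],M[0,1])).round(1))
E
python3 fl.py; python3 edges.py; python3 - <<'E'
from h import *
c=snap('wrist'); h=cv2.cvtColor(c['image'],cv2.COLOR_BGR2HSV); cv2.imwrite('pics/t1.png',c['image'])
print('V240-256',[int(h[v,305:322,2].mean()) for v in range(228,256,2)],'S/V 380-410',[(v,int(h[v,305:322,1].mean()),int(h[v,305:322,2].mean())) for v in range(378,408,2)])
E
```

```text
t: 28.53
tool_pos: [0.5429, 0.0567, 0.2199]
orientation: [2.327, 2.11, 0.001]
force: [1.1, -0.1, -1.1]
opening: 0.0635
gripper_force: 15.0
t: 29.2
tool_pos: [0.5803, -0.125, 0.2192]
orientation: [-2.328, -2.108, -0.0]
force: [0.3, 0.0, -0.1]
opening: 0.0639
gripper_force: 15.0
green box (244, 77, 120, 124)
flange ((579.85693359375, -47.88992691040039), (95.74036407470703, 95.62602996826172), 87.94347381591797) tcp [ 580.4 -124.4  219.4] -5.6
tcp [ 580.5 -124.   219.5] F [ 0.2  0.1 -1.1] open 64.1
(232, 285, 341) 177 (236, 281, 345) 176 (240, 277, 349) 177 (244, 273, 353) 176 (248, 269, 357) 242 (252, 265, 361) 244 (256, 261, 366) 244 (260, 257, 370) 244 (264, 253, 374) 244 (268, 249, 377) 244 (272, 247, 379) 244 (276, 246, 382) 244 (280, 244, 383) 244 (284, 242, 385) 244 (288, 239, 387) 243 (292, 238, 381) 243 (296, 238, 389) 243 (300, 238, 389) 243 (304, 238, 388) 243 (308, 238, 388) 243 (312, 239, 388) 243 (316, 239, 388) 243 (320, 239, 387) 233 (324, 240, 387) 133 (328, 240, 387) 133 (332, 240, 387) 134 (336, 240, 386) 132 (380, 281, 346) 144 
V240-256 [184, 184, 177, 176, 176, 176, 177, 176, 176, 172, 242, 244, 244, 244] S/V 380-410 [(378, 246, 154), (380, 254, 155), (382, 251, 157), (384, 163, 208), (386, 146, 222), (388, 146, 223), (390, 147, 222), (392, 146, 223), (394, 147, 223), (396, 146, 223), (398, 146, 224), (400, 146, 224), (402, 146, 224), (404, 146, 224), (406, 146, 224)]
```

```bash
cat > inhand.py <<'E'
from h import *
import sys
r1,r2=float(sys.argv[1]),float(sys.argv[2])
c=snap('wrist'); s=robot.read_state(); tp=np.array(s['tool_pos']); M=R.from_rotvec(s['orientation']).as_matrix(); ax=tp-M[:,2]*.0188
for dz in (.005,.006,.007):
    P=onz(c,[[313,r1],[313,r2],[238,300],[389,300]],ax[2]+dz)-ax; print(dz,'b',(P@M[:,0]*1000).round(1)[:2],'lat',(P@M[:,1]*1000).round(1)[2:])
print('n',M[:,0].round(3),'tcp',tp.round(4))
E
python3 inhand.py 246.7 383.2
```

```text
0.005 b [ 31.5 -32.7] lat [-32.9  31.2]
0.006 b [ 31.7 -31.9] lat [-32.7  31. ]
0.007 b [ 32.  -31.2] lat [-32.5  30.7]
n [0.096 0.995 0.   ] tcp [ 0.5806 -0.1239  0.2197]
```

```bash
python3 -m inch '[0,25,0,0,45, 0,55,0,0,45, 0,72,0,0,45, 0,76,-10,0,45, 0,76,-40,0,45, 0,76,-70,0,45, 0,76,-90,0,45, 0,76,-102,0,45, 0,76,-106,0,45, 0,76,-106,0,45]' 10
python3 - <<'E'
from h import *
for i in range(3):
    read_camera('wrist'); s=robot.read_state(); print((np.array(s['tool_pos'])*1000).round(1),np.round(s['force'],1))
E
```

```text
t: 30.23
tool_pos: [0.5799, -0.0493, 0.1126]
orientation: [-2.326, -2.109, 0.002]
force: [0.0, -0.1, -0.4]
opening: 0.0641
gripper_force: 10.0
[580.8 -49.5 114.1] [ 0.7  0.3 -0.4]
[581.5 -49.6 115.1] [-0.6 -0.1 -0.4]
[581.9 -49.7 115.6] [0.8 0.5 0.7]
```

```bash
python3 -m inch '[-1.5,1.5,-4,0,45, -1.5,1.5,-8,0,45, -1.5,1.5,-10,0,45, -1.5,1.5,-12,0,45, -1.5,1.5,-14,0,45, -1.5,1.5,-16,0,45]' 10
cat > st.py <<'E'
from h import *
for i in range(2):
    read_camera('wrist'); s=robot.read_state(); print((np.array(s['tool_pos'])*1000).round(1),np.round(s['force'],1),np.round(s['wrist_torque'],2),round(s['opening']*1000,1),s['gripper_force'].__round__(1),'t',round(s['t'],2))
E
python3 st.py
```

```text
t: 30.88
tool_pos: [0.5792, -0.0479, 0.0975]
orientation: [2.328, 2.11, 0.0]
force: [0.4, 0.4, -0.1]
opening: 0.0636
gripper_force: 10.0
[579.  -47.8  97. ] [ 0.9 -0.7 -1.7] [ 0.01 -0.38  0.06] 63.7 10.0 t 30.93
[579.1 -47.9  97.3] [ 0.7  0.1 -1.5] [ 0.03 -0.18  0.01] 64.0 10.0 t 30.98
```

```bash
python3 -m inch '[0,0,-2,0,45, 0,0,-4,0,45, 0,0,-5,0,45, 0,0,-6,0,45, 0,0,-7,0,45, 0,0,-7,0,45]' 6
python3 st.py
```

```text
t: 31.48
tool_pos: [0.5794, -0.0478, 0.0907]
orientation: [2.327, 2.11, 0.001]
force: [2.7, 0.7, -0.4]
opening: 0.064
gripper_force: 6.0
[579.3 -47.8  90.7] [1.4 1.4 0.5] [ 0.17 -0.29 -0.03] 64.0 6.0 t 31.53
[579.3 -47.8  90.8] [1.8 0.1 0.6] [ 0.12 -0.4   0.02] 64.1 6.0 t 31.58
```

```bash
python3 -m inch '[1,0,-1,0,45, 1,0,-1.5,0,45, 1,0,-1.5,0,46, 1,0,-1.5,0,50, 1,0,-1.5,0,60, 1,0,-1.5,0,75, 1,0,-1.5,0,78, 1,0,-1.5,0,78]' 5
python3 st.py
python3 -m inch '[0,0,20,0,78, 0,0,55,0,78, 0,0,95,0,85, 0,-35,125,0,100, 0,-72,130,0,100, 0,-75,130,0,100, 0,-75,130,0,100]'
python3 cov.py .114; python3 fl.py; python3 prof.py | awk 'NR%3==0'
```

```text
t: 32.25
tool_pos: [0.5796, -0.0479, 0.0888]
orientation: [-2.327, -2.11, 0.001]
force: [-0.1, -0.3, -0.6]
opening: 0.072
gripper_force: 0.0
[579.7 -48.   88.8] [ 0.8  0.3 -0.1] [-0.03 -0.09  0.03] 72.6 0.0 t 32.3
[579.7 -47.9  88.9] [-0.7  0.   0.5] [-0.05 -0.05  0.01] 72.0 0.0 t 32.35
t: 32.93
tool_pos: [0.5803, -0.1251, 0.22]
orientation: [2.33, 2.105, 0.001]
force: [-0.3, 1.7, -0.5]
opening: 0.093
gripper_force: 0.0
box (258, 94, 88, 91) C [578.7 -48.3] across 63.0 tcp [ 579.8 -123.5  218.7] closing -5.7 yaw err 0.7 shift [-1.  75.2]
green box (245, 79, 119, 124)
flange ((579.6796264648438, -47.71363830566406), (95.55061340332031, 95.4794692993164), 88.01984405517578) tcp [ 579.5 -122.5  218. ] -5.7
105 278 329 52 V [204, 242, 244, 178, 221]
120 265 343 79 V [241, 242, 243, 243, 147]
135 260 348 89 V [241, 241, 242, 242, 146]
150 261 347 87 V [240, 240, 241, 241, 144]
165 263 345 83 V [239, 240, 240, 240, 140]
180 279 330 52 V [103, 239, 239, 135, 205]
```

The cover is on the collar, released, centred at about (579, -48) and level with the catches. Next is the driver.

```bash
python3 -m inch '[-18,-37,0,0,100, -36,-74,5,0,100, -54,-111,10,0,100, -72,-148,15,0,100, -90,-185,20,0,100, -108,-215,20,0,100, -122,-235,20,0,100, -136,-246,20,0,100, -136,-246,20,0,100, -136,-246,20,0,100]'
cat > drv.py <<'E'
from h import *
c=snap('wrist'); s=robot.read_state(); tp=np.array(s['tool_pos'])*1000
h=cv2.cvtColor(c['image'],cv2.COLOR_BGR2HSV); m=cv2.inRange(h,(0,0,0),(180,255,45)); m[285:]=0
n,l,st,ce=cv2.connectedComponentsWithStats(m)
for i in np.argsort(-st[1:,4])[:4]+1:
    k=cv2.findContours((l==i).astype(np.uint8),0,cv2.CHAIN_APPROX_NONE)[0][0].reshape(-1,2)
    P=(onz(c,k,.008)[:,:2]*1000).astype(np.float32); print(st[i].tolist(),'circle',cv2.minEnclosingCircle(P))
print('tcp',tp.round(1)); cv2.imwrite('pics/d1.png',c['image'])
t=snap('top'); h=cv2.cvtColor(t['image'],cv2.COLOR_BGR2HSV); m=cv2.inRange(h,(0,0,0),(180,255,60)); z=np.zeros_like(m); z[280:325,425:480]=m[280:325,425:480]
k=cv2.findNonZero(z)
if k is not None: print('top',cv2.boundingRect(k),cv2.minEnclosingCircle((onz(t,cv2.convexHull(k).reshape(-1,2),.008)[:,:2]*1000).astype(np.float32)))
E
python3 drv.py
```

```text
t: 33.92
tool_pos: [0.4439, -0.368, 0.2381]
orientation: [-2.327, -2.108, -0.001]
force: [0.1, 0.3, 0.1]
opening: 0.0931
gripper_force: 0.0
[283, 127, 53, 55, 634] circle ((444.1483459472656, -303.078369140625), 28.627674102783203)
[214, 282, 4, 3, 10] circle ((320.63482666015625, -437.1893310546875), 2.2290141582489014)
[410, 282, 4, 3, 9] circle ((548.931884765625, -459.6145935058594), 2.224273920059204)
tcp [ 444.5 -367.6  238.3]
top (435, 288, 43, 35) ((433.26947021484375, -324.6282043457031), 53.22182083129883)
```

```bash
python3 -m inch '[0,30,0,0,100, 0,60,0,0,100, 0,65,-30,0,100, 0,65,-65,0,100, 0,65,-100,0,100, 0,65,-130,0,100, 0,65,-147,0,100, 0,65,-149,0,100, 0,65,-149,0,100, 0,65,-149,0,60]' 60
python3 st.py
python3 -m inch '[0,0,0,0,30, 0,0,0,0,20, 0,0,0,0,20, 0,0,0,0,20, 0,0,0,0,20, 0,0,0,0,20, 0,0,0,0,20]' 60
python3 st.py
```

```text
t: 34.85
tool_pos: [0.4453, -0.3037, 0.0915]
orientation: [2.325, 2.11, 0.001]
force: [0.3, -0.3, 0.7]
opening: 0.0898
gripper_force: 0.0
[ 445.6 -304.3   92.2] [0.7 0.3 0.1] [-0.02 -0.14 -0.02] 86.5 0.0 t 34.9
[ 445.6 -304.6   92.4] [0.6 0.2 1.1] [-0.01 -0.06 -0.01] 82.9 0.0 t 34.95
t: 35.53
tool_pos: [0.444, -0.3039, 0.0901]
orientation: [-2.328, -2.11, 0.0]
force: [1.0, 0.3, -0.5]
opening: 0.0365
gripper_force: 0.4
[ 444.2 -303.9   90.1] [-0.8  0.4 -3.3] [-0.03 -0.02 -0.02] 33.5 60.0 t 35.58
[ 444.1 -303.9   90.1] [ 0.7 -1.  -0.9] [-0.04 -0.14  0.01] 33.2 59.9 t 35.63
```

```bash
python3 -m inch '[0,0,25,0,20, 0,0,65,0,20, 0,0,105,0,20, 10,18,140,0,20, 28,52,155,0,20, 46,86,155,0,20, 64,120,155,0,20, 82,154,155,0,20, 100,188,155,0,20, 118,222,155,0,20]' 60
python3 -m inch '[12,22,0,0,20, 18,33,-10,0,20, 18,33,-20,0,20, 18,33,-27,0,20, 18,33,-31,0,20, 18,33,-32,0,20, 18,33,-32,0,20]'
python3 st.py
```

```text
t: 36.47
tool_pos: [0.562, -0.08, 0.2441]
orientation: [-2.327, -2.109, 0.002]
force: [0.0, -0.5, -4.0]
opening: 0.0328
gripper_force: 59.9
t: 37.05
tool_pos: [0.5793, -0.0501, 0.2124]
orientation: [-2.329, -2.107, 0.002]
force: [0.2, -0.7, -4.2]
opening: 0.0332
gripper_force: 59.9
[579.7 -50.  213.2] [ 0.6  0.3 -5.2] [-0.09 -0.07 -0.  ] 33.2 59.9 t 37.1
[580.1 -49.9 213.6] [-0.3 -0.5 -3.9] [ 0.03 -0.11 -0.02] 33.0 59.9 t 37.15
```

```bash
python3 -m inch '[0,1,-3,0,20, 0,1,-6,0,20, 0,1,-8,0,20, 0,1,-9,0,20, 0,1,-10,0,20, 0,1,-11,0,20, 0,1,-12,0,20]' 60
python3 st.py
python3 -m inch '[0,0,-1,0,20, 0,0,-2,0,20, 0,0,-3,0,20, 0,0,-4,0,20]' 60
python3 st.py
```

```text
t: 37.73
tool_pos: [0.5807, -0.0478, 0.2024]
orientation: [2.326, 2.109, 0.002]
force: [-2.1, 1.4, 6.5]
opening: 0.0333
gripper_force: 60.0
[580.7 -47.8 202.4] [-1.2  0.9  2.7] [ 0.32  0.2  -0.02] 32.7 59.9 t 37.78
[580.6 -47.8 202.3] [-0.5  1.6  3.8] [0.27 0.19 0.04] 32.8 60.0 t 37.83
t: 38.17
tool_pos: [0.5813, -0.048, 0.1998]
orientation: [2.325, 2.108, 0.004]
force: [-1.4, 1.2, 13.5]
opening: 0.0329
gripper_force: 60.0
[581.3 -48.1 199.6] [-1.1  1.2 10.1] [0.23 0.43 0.01] 32.6 60.0 t 38.22
[581.3 -48.  199.6] [-1.5  0.8 10.6] [0.23 0.43 0.04] 32.7 60.0 t 38.27
```

```bash
python3 -m inch '[0,0,-1,0,20, 0,0,-2,0,20, 0,0,-3,0,20]' 60|grep -E 'pos|force: \['
python3 -m inch '[0,0,-1,0,20, 0,0,-2,0,20, 0,0,-3,0,20]' 60|grep -E 'pos|force: \['
python3 st.py
```

```text
tool_pos: [0.581, -0.0481, 0.1956]
force: [1.0, -0.1, 1.3]
tool_pos: [0.5804, -0.0481, 0.1929]
force: [-5.1, 0.9, 18.9]
[580.3 -48.  192.9] [-4.3  0.5 13.1] [0.23 1.34 0.05] 33.0 60.0 t 38.82
[580.3 -48.  192.9] [-4.6  0.9 12.4] [0.16 1.35 0.03] 33.3 60.0 t 38.87
```

```bash
python3 -m inch '[0.3,0,-0.7,0,20, 0.6,0,-1.5,0,20]' 60|grep -E 'pos|force: \['
python3 st.py
python3 -m inch '[0,0,-0.5,0,20, 0,0,-1,0,20]' 60|grep -E 'pos|force: \['
python3 st.py
```

```text
tool_pos: [0.5809, -0.0481, 0.1927]
force: [-11.9, 0.8, 26.6]
[580.8 -48.1 192.8] [-10.    1.   21.8] [0.21 2.47 0.04] 33.2 60.0 t 39.08
[580.8 -48.1 192.8] [-9.4  1.5 22.2] [0.31 2.61 0.08] 32.9 60.0 t 39.13
tool_pos: [0.5809, -0.0481, 0.1928]
force: [-12.9, 1.3, 31.1]
[580.8 -48.1 192.7] [-12.    1.4  27.7] [0.36 3.15 0.06] 33.2 60.0 t 39.35
[580.9 -48.1 192.8] [-11.7   0.9  27.8] [0.4  3.27 0.04] 32.6 60.0 t 39.4
```

```bash
python3 -m inch '[-0.5,0,0,0,20, -1,0,0,0,20, -1,0,0,0,20, -1,0,0,0,20, -1,0,0,0,20, -1,0,0,0,20, -1,0,0,0,20, -1,0,0,0,20, -1,0,0,0,20, -1,0,0,0,20]' 60|grep -E 'pos|force: \['
python3 st.py
```

```text
tool_pos: [0.5806, -0.0481, 0.1928]
force: [-7.3, 2.5, 25.4]
[580.6 -48.1 192.8] [-8.3  1.2 23.8] [0.31 2.39 0.06] 32.9 60.0 t 40.28
[580.6 -48.1 192.7] [-8.1  1.4 24.2] [0.36 2.37 0.06] 33.2 60.0 t 40.33
```

```bash
python3 -m inch '[-1,0,3,0,20, -1,0,12,0,20, -1,0,35,0,20, -1,0,62,0,20, -18,-34,62,0,20, -36,-68,62,0,20, -54,-102,62,0,20, -72,-136,62,0,20, -90,-170,62,0,20, -108,-204,62,0,20]' 60|grep -E 'pos|force: \['
python3 -m inch '[-16,-30,-10,0,20, -27,-50,-40,0,20, -27,-50,-75,0,20, -27,-50,-110,0,20, -27,-50,-140,0,20, -27,-50,-153,0,20, -27,-50,-156,0,20, -27,-50,-157,0,20, -27,-50,-157,0,20]' 60|grep -E 'pos|force: \['
python3 st.py
```

```text
tool_pos: [0.47, -0.253, 0.2496]
force: [0.6, 0.2, -5.1]
tool_pos: [0.4456, -0.3025, 0.0952]
force: [1.2, 0.0, -3.9]
[ 446.  -302.8   95.8] [-0.6 -0.1 -3.3] [-0.05 -0.14 -0.02] 33.2 60.0 t 41.97
[ 446.1 -302.8   96. ] [ 0.4 -1.2 -4.5] [-0.08 -0.07 -0.01] 33.3 60.0 t 42.02
```

```bash
python3 -m inch '[0,0,-2,0,20, 0,0,-4,0,20, 0,0,-5,0,20]' 60|grep -E 'pos|force: \['; python3 st.py
python3 -m inch '[0,0,-0.5,0,20, 0,0,-1,0,20, 0,0,-1,0,20]' 60|grep -E 'pos|force: \['; python3 st.py
```

```text
tool_pos: [0.4454, -0.3023, 0.0898]
force: [-2.8, 2.5, 8.6]
[ 445.3 -302.3   89.9] [0.6 1.5 2.9] [0.19 0.16 0.01] 32.9 60.0 t 42.32
[ 445.4 -302.3   89.9] [-0.3  1.9  3.7] [0.14 0.28 0.01] 32.5 60.0 t 42.37
tool_pos: [0.4455, -0.3025, 0.0899]
force: [-3.2, 3.0, 11.4]
[ 445.5 -302.5   89.9] [-2.7  3.1 11.4] [0.74 1.04 0.  ] 33.1 60.0 t 42.67
[ 445.5 -302.4   89.8] [-3.1  3.1 12.4] [ 0.73  1.05 -0.05] 32.9 60.0 t 42.72
```

Standing on the bench. I release, back straight off and check the results.

```bash
python3 -m inch '[0,0,1,0,24, 0,0,1,0,30, 0,0,1,0,45, 0,0,1,0,70, 0,0,1,0,100, 0,0,1,0,100, 0,0,20,0,100, 0,0,60,0,100, 0,0,100,0,100, 0,0,130,0,100]' 20|grep -E 'pos|force: \['
python3 -m inch '[0,-35,20,0,100, 0,-65,20,0,100, 0,-65,20,0,100, 0,-65,20,0,100]'|grep -E 'pos|force: \['
python3 drv.py
python3 -m inch '[18,37,-2,0,100, 36,74,-5,0,100, 54,111,-10,0,100, 72,148,-15,0,100, 90,185,-20,0,100, 108,215,-20,0,100, 122,235,-20,0,100, 134,246,-20,0,100, 134,246,-20,0,100, 134,246,-20,0,100]'|grep -E 'pos|force: \['
python3 cov.py .103; python3 fl.py; python3 st.py
```

```text
tool_pos: [0.4449, -0.3021, 0.2205]
force: [-0.2, -1.2, 0.9]
tool_pos: [0.4443, -0.368, 0.2373]
force: [0.2, 0.3, -0.9]
[281, 125, 54, 55, 627] circle ((443.6651306152344, -300.7557678222656), 28.685558319091797)
[409, 282, 5, 3, 10] circle ((548.5538330078125, -460.4510192871094), 2.3948230743408203)
[214, 282, 4, 3, 9] circle ((321.2787780761719, -436.98583984375), 2.22473406791687)
tcp [ 444.3 -366.8  236.8]
top (434, 288, 43, 35) ((430.95111083984375, -321.37982177734375), 53.23495864868164)
tool_pos: [0.5783, -0.1192, 0.2169]
force: [-0.6, 0.4, -0.5]
box (266, 104, 85, 88) C [579.9 -48.7] across 63.0 tcp [ 578.  -120.2  217. ] closing -5.5 yaw err -1.0 shift [ 1.9 71.5]
green box (248, 83, 119, 124)
flange ((579.8211059570312, -48.242828369140625), (95.71381378173828, 95.80587768554688), 87.88116455078125) tcp [ 577.9 -120.8  217.2] -5.6
[ 577.9 -121.3  217.3] [-0.1 -0.1 -0.4] [-0.07 -0.08  0.  ] 92.9 0.0 t 44.97
[ 578.  -121.5  217.5] [-0.6  0.1 -0.4] [ 0.04 -0.09  0.05] 93.1 0.0 t 45.02
```

```bash
python3 - <<'E'
from h import *
a=cv2.imread('pics/top0.png').astype(int); b=snap('top')['image'].astype(int)
for n,(x0,y0,x1,y1) in dict(gouge=(255,310,372,340),mallet=(135,75,195,210),jar=(445,160,495,215),driver=(425,280,480,320)).items():
    print(n,(abs(a-b)[y0:y1,x0:x1].max(2)>50).sum())
E
```

```text
gouge 1323
mallet 0
jar 1748
driver 1429
```

```bash
python3 -m inch '[-20,-34,10,0,100, -40,-68,20,0,100, -60,-102,30,0,100, -80,-136,40,0,100, -100,-170,40,0,100, -120,-204,40,0,100, -140,-238,40,0,100, -165,-270,40,0,100, -190,-300,40,0,100, -215,-332,40,0,100]'|grep pos
python3 -m inch '[-22,-33,0,0,100, -44,-66,0,0,100, -66,-90,0,0,100, -80,-100,0,0,100, -80,-100,0,0,100]'|grep pos
python3 - <<'E'
from h import *
a=cv2.imread('pics/top0.png').astype(int); b=snap('top')['image'].astype(int)
for n,(x0,y0,x1,y1) in dict(gouge=(255,310,372,340),mallet=(135,75,195,210),jar=(445,160,495,215),driver=(425,280,480,320)).items():
    print(n,(abs(a-b)[y0:y1,x0:x1].max(2)>50).sum())
E
```

```text
tool_pos: [0.3614, -0.4545, 0.2579]
tool_pos: [0.2793, -0.5555, 0.2572]
gouge 0
mallet 0
jar 0
driver 40
```

Nothing has moved that should not have, so I hand the job in.

```bash
python3 -c "
from plant import robot, job
print(robot.read_state()['t'], job.close_job())"
```

```text
the job is handed in; nothing more can be done
46.3667 None
```

The cover is turned over and pressed fully home with the driver (firm push held about 1 s), the driver stands upright on the bench clear of the turntable, the gouge, mallet and jar have not moved, and I handed the job in at 46.4 s; no verdict was returned.

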